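# Check a blank painting panel with the two-pin moisture meter

## Task

The blank wood panel is already lying in its holding board: first swing the hinged hold-down clamp over and down so that its rubber pad rests on the panel. Then lift the two-pin moisture meter out of its stand and hold it upright on the pencil mark, centred on the cross with both pins on the long line, pressed gently so that the sprung foot goes about halfway in and does not bottom out. Finish while still holding the meter there, keep the panel in its board, and leave the other things on the table where they are.

Things in the scene. Friction and masses are not known exactly. Their poses are not given: they have to be found in the camera images.
- jig: holding board, a brown wooden board 226 x 240 x 12 mm fixed on the table, with low wooden fences (up to 24 mm above the table) around the panel and a steel clamp post at the middle of its far side. Origin: on the table under the centre of the fenced area; x points from the panel to the clamp post, z up; the board runs from x = -91 to +135 mm
- panel: blank pale plywood panel 150 (x) x 200 (y) x 20 mm, loose, lying inside the fences with 3 mm play all round; its top is 32 mm above the table. Origin: centre of its underside, x along the board's x, z up
- mark (a point): centre of the pencil mark on the panel's top (32 mm above the table): a dark line 50 mm long, 4 mm wide, with a 16 mm tick across its middle, in the half of the panel away from the clamp. y lies along the long line, x along the tick, z up. Its place and direction differ from run to run
- clamp (a joint): hold-down clamp angle (rad): 0 = arm level, rubber pad resting on the panel; 1.55 to 1.82 at the start = arm up, about upright or leaning back a little, where it stays; stop at 2.15. The axis is level, along the board's y, at clamp_hinge. The arm weighs 0.24 kg with little friction: tipped below about 1.2 it sinks onto the panel by itself in about a second and its weight keeps it down
- clamp_hinge (a point): the clamp's hinge axis on the steel post, 55 mm above the table and 105 mm from the board's origin along the board's x. Axes as the board's
- clamp_knob (a point): centre of the black ball knob, 24 mm across, at the end of the clamp arm (steel bar 16 mm wide, 12 mm thick), 85 mm from the hinge. With the clamp down the knob is 55 mm above the table, toward the panel (board's -x) from the hinge
- clamp_pad (a point): centre of the face that rests on the panel of the round rubber pad, 22 mm across, on the underside of the clamp arm, 60 mm from the hinge
- stand: grey holster fixed on the table, an open-topped box 74 (x) x 42 (y) x 62 mm on a base plate 100 x 66 x 5 mm; the pocket is 62 x 30 mm. Origin: centre of its underside on the table, z up
- meter: two-pin moisture meter, 116 mm tall, 0.18 kg, hung upright, pins down, in the stand by its flange. Up from the pin tips: pins 0-16 mm; lower body 56 x 24 mm, 23-51; flange 70 x 40 mm, 50-56; grey grip 50 (x) x 30 (y) mm, 56-116, to be held across its 30 mm. Origin: midway between the pin tips with the foot out (12 mm above the table in the stand); x along the line of the pins, z up
- meter_pins (a point): midway between the two pin tips; moves with the sprung foot. The steel pins are 6 mm thick, at x = -15 and +15 mm
- meter_foot (a joint): how far the sprung foot with the pins is pushed into the meter (m): 0 = out, 0.010 = bottomed. It takes 1.8 N to start moving and 0.6 N more per mm (about 5 N halfway)
- brush_jar: glass jar 80 mm across, 100 mm tall, with three brushes standing up to 190 mm; bystander. Origin: centre of its underside
- paint_bottle: small white bottle, 34 mm across, 75 mm tall; bystander. Origin: centre of its underside
- tape: paper tape roll, 90 mm across, 24 mm high; bystander. Origin: centre of its underside
- palette_knife: spatula 200 mm long lying in front of the robot; bystander. Origin: centre of its underside
- wax_jar: closed amber jar, 80 mm across, 110 mm tall; bystander. Origin: centre of its underside
- tin_cup: metal cup, 76 mm across, 75 mm tall; bystander. Origin: centre of its underside
- plaque: square wood block, 120 x 120 x 35 mm, beyond the board; bystander. Origin: centre of its underside

How it is judged:
On the way, in this order (a step that is already met when the one before it is completed fails the run):
1. the clamp is down with its pad resting on the panel while the meter still stands in its holster (value of joint clamp below 0.04 rad and contact force between clamp and panel above 0.2 N and z of meter in the frame of stand below 0.03 m), for 0.2 s.
2. the meter is lifted clear of its stand by the gripper (z of meter in the frame of stand above 0.075 m and contact force between the fingers and meter above 1 N), for 0.1 s.
At the end, for the whole second after the job is handed in: Clamp below 0.04 rad with over 0.2 N on the panel, panel in its board; the gripper holds the meter still, upright within 0.12 rad, pin line within 0.2 rad of the long line, pins' middle within 7 mm of the mark, foot in by 2 to 8.8 mm, 1.5 to 10 N on the panel (value of joint clamp below 0.04 rad and contact force between clamp and panel above 0.2 N and value of joint meter_foot between 0.002 and 0.0088 m and contact force between meter and panel between 1.5 and 10 N and horizontal distance between meter_pins and mark below 0.007 m and angle between meter's own z axis and vertical below 0.12 rad and angle between the x axis of meter and the y axis of mark, either way round below 0.2 rad and contact force between the fingers and meter above 1 N and linear speed of meter below 0.02 m/s and horizontal distance between panel and jig below 0.01 m and z of panel in the frame of jig below 0.016 m); the arm keeps its last pose, push and grip.
It fails at once if the meter is jammed on the panel with more than 20 N (contact force between meter and panel above 20 N).
It fails at once if the panel is taken or knocked out of its board (distance of panel from where it was at the start of the episode above 0.012 m).
It fails at once if a bystander (brush jar, bottle, tape, palette knife, wax jar, cup or wood block) is moved more than 30 mm (distance of any of brush_jar, paint_bottle, tape, palette_knife, wax_jar, tin_cup, plaque from where it was at the start of the episode above 0.03 m).
It also fails if it takes over 58 s, if anything falls off the work surface, if the arm or the gripper's body presses on something with over 40 N, if the wrist force passes 120 N, or if a joint passes its speed limit or range.

## Robot

A 7-joint arm with a two-finger parallel gripper is mounted at the origin on the work surface. World frame = base frame: x ahead of the robot, y to its left, z up, the work surface at z = 0. Lengths are in m, angles in rad, forces in N, time in s.
With the tool pointing down it reaches from about 0.425 to 1.025 m from the base axis. Payload 9.4 kg.
Tool frame: the origin (TCP) lies on the centre line of the jaws, within the pads' length; the fingertips stand 22 mm ahead of it and the grasp point (between the pads) lies 3 mm ahead of it; z points along the fingers, y is the line along which they close (so a half turn about z gives the same grasp; the last joint's range is limited). The gripper opens to 85 mm and grips with 20 to 120 N. Pads are 22 mm wide; open, the fingers measure 114 mm over their backs; the gripper's body (76 mm by 85 mm) begins 54 mm behind the grasp point. The pads swing forward as they close: fully open they stand 13 mm farther back than shut.
Start: joints at [1.139, 0.599, -0.003, 1.599, 0.002, 0.943, -0.08], TCP at [0.252, -0.68, 0.253] pointing down, gripper open.
Joint ranges: [-2.57, 2.57], [-0.35, 1.97], [-1.29, 1.29], [0.11, 2.56], [-1.05, 4.19], [0.11, 1.86], [-2.63, 2.63]. Speed limits (rad/s): [2.22, 2.22, 3.01, 3.01, 3.14, 3.14, 3.14].

## Interface

Orientations are given as a unit quaternion [x, y, z, w].
In Python, from bench import sense, vision, arm gives the robot as it stands. The module is installed in compiled form; this text tells all that it offers.
- The arm moves only by the tool step_arm, never from a script. Its argument "steps" is a list of rows, each a list of 5 numbers: the shift along the tool's x, y, z scaled (see below), then the turn about the tool's z scaled (see below), then the closure, from -1 (fully open) to 1 (shut). In form: [[x, y, z, turn, claw], ...]. A call has 1 to 5 rows; each row shifts and turns the commanded pose from where the row before left it, along the tool's axes as they then stand; what a row does not reach is not made up. The controller multiplies each number of a shift by 0.4 m and each number of a turn by pi/2 rad. A row lasts 1/12 s, in which the tool goes at most 41.7 mm and 7.16 degrees, less where a joint would pass 70% of its speed; a pose out of reach is approached as far as the arm can. A call with a number of a shift or a turn outside -1 to 1 is refused whole. A call with a gripper value outside its range is refused whole. The fingers move at their own pace and stop on an object; "squeeze" is the grip in N (left out, the last holds). Time passes only in rows, so rows that do not move let the fingers close. It gives the time, the measured TCP pose, the force, the opening and the grip force at its end, in the units of the state.
- sense(): the state, without advancing time (a new reading comes with each control period).
- vision.camera(name): name is "scene" or "top" or "wrist"; returns a dict with "color" (420x560x3 uint8, red, green, blue), "z_map" (420x560 float32, m along the optical axis (not along the pixel's ray), 0 where there is no reading), "vertical_fov" (degrees; the focal length in pixels is half the picture's height over the tangent of half this angle, whatever the lens; pixels are square), "cx", "cy" (the principal point, pixels), "extrinsics" (4x4, takes a point from world to camera coordinates). Camera axes: x right, y down, z forward; pixel columns grow to the right and rows downward; lengths in m; the calibration is good to about 2 mm. A picture is of the moment at which its call begins.
- arm.sign_off(): hands the job in; it is judged then, once.
The state is a dict: "time": time; "q": joint angles; "qd": joint speeds; "tau": joint torques, N m; "tcp_pos": TCP position; "eef_rot": TCP orientation; "force": force on the tool from outside, world axes, zero at the start; "wrist_torque": the same for the moment, N m; "opening": finger opening in m; "finger_force": force on a finger pad.
Only numpy, scipy, OpenCV 4.12 (cv2) and the standard library are available. Lean on these libraries where they do the work, as an engineer would, in place of code of your own. Each camera call takes 0.05 s, during which the arm holds its last target. There are 200 camera calls.

## Working session

There is one attempt and no reset: what is moved stays moved. The work goes in short steps, Python scripts to look and compute and a tool call to move; the robot and the scene stay as the last step left them, time stands still between calls to the robot, and variables do not carry over. Pictures are saved under pics/ and viewed, at most 10 in all, crops included, and the job is handed in when it is done.

Besides the shell and the picture viewer there is one more tool, called after "Call:" as a command line: name --pt "numbers of a row" for each row, then --argument value for the rest. step_arm: Moves the arm, as the interface text tells. Shifts and turns lie within -1 to 1; 1 stands for 0.4 m of shift or pi/2 rad of turn. Its arguments: {"type":"object","properties":{"steps":{"type":"array","items":{"type":"array","items":{"type":"number"}}},"squeeze":{"type":"number"}},"required":["steps"]}

```bash
mkdir -p pics
cat > h.py <<'E'
import numpy as np, cv2
from bench import sense, vision, arm
def cam(n):
    c=vision.camera(n); c['f']=210/np.tan(np.radians(c['vertical_fov'])/2); return c
def save(c,name): cv2.imwrite('pics/'+name, c['color'][:,:,::-1])
def ray(c,u,v):
    E=np.array(c['extrinsics']); R,t=E[:3,:3],E[:3,3]
    d=np.array([(u-c['cx'])/c['f'],(v-c['cy'])/c['f'],1.]); return -R.T@t, R.T@d
def onz(c,u,v,z):
    o,d=ray(c,u,v); return o+d*(z-o[2])/d[2]
def cloud(c):
    v,u=np.mgrid[:420,:560]; z=c['z_map']
    P=np.stack([(u-c['cx'])/c['f']*z,(v-c['cy'])/c['f']*z,z],-1)
    E=np.array(c['extrinsics']); W=(P-E[:3,3])@E[:3,:3]; W[z==0]=np.nan; return W
def proj(c,p):
    E=np.array(c['extrinsics']); q=E[:3,:3]@np.array(p)+E[:3,3]; return q[:2]/q[2]*c['f']+[c['cx'],c['cy']]
E
python3 - <<'E'
from h import *
for n in ('top','scene'):
    c=cam(n); save(c,n+'1.png'); print(n,c['vertical_fov'],c['cx'],c['cy'],-np.array(c['extrinsics'])[:3,:3].T@np.array(c['extrinsics'])[:3,3])
print(sense())
E
```

```text
top 56.525154038742805 278.0757788267473 210.76314266124962 [ 0.53807344 -0.0085545   0.83821316]
scene 57.9310215596265 279.1344447435628 209.58296101164387 [ 1.0647292  -0.0519104   0.60445271]
{'time': 0.1, 'q': array([ 1.13928399,  0.6000189 , -0.0025246 ,  1.60004932,  0.00178562,
        0.94292946, -0.0798219 ]), 'qd': array([-5.82585361e-04, -1.54319590e-03,  1.91624173e-03, -9.85935669e-04,
       -3.58233932e-05,  1.76445764e-03,  1.21938329e-04]), 'tau': array([ 5.46622279e-03, -7.77983952e+01,  1.57019947e+00, -2.58622330e+01,
        1.26178132e-02,  5.54713086e-03,  2.85585418e-05]), 'tcp_pos': array([ 0.25171992, -0.67947415,  0.25252272]), 'eef_rot': array([ 9.84303398e-01,  1.76483226e-01, -1.87177098e-04, -6.76022268e-04]), 'force': array([ 0.57199357, -0.42527792,  0.81196498]), 'wrist_torque': array([ 0.02789167, -0.01223958,  0.01049831]), 'finger_force': 0.0, 'opening': 0.08516196067456341}
```

View pics/top1.png

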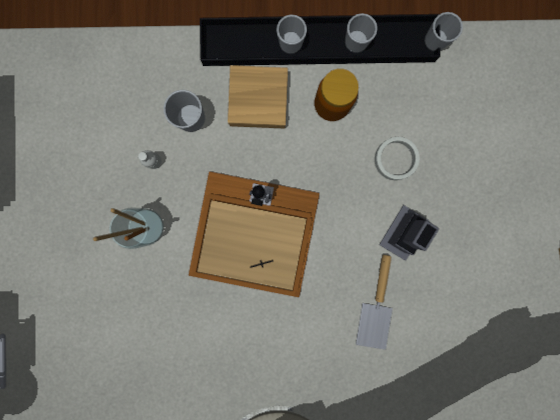

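View pics/scene1.png

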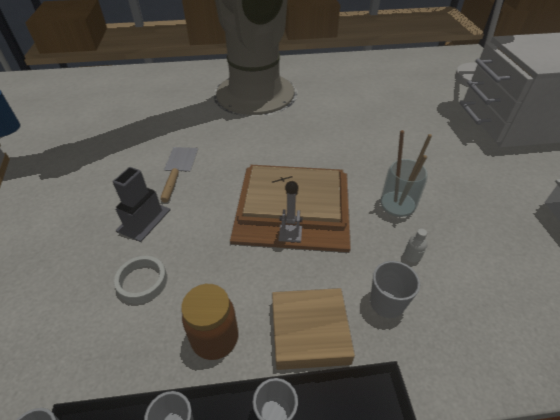

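The top view shows the board around (255,235), the mark near (262,264), the upright clamp's knob near (260,192), and the meter's top near (426,234) in its stand at (408,230). Up in the image is +x. The scene view agrees, with the knob at (291,187) and the meter at (130,188).

```bash
cat > m.py <<'E'
from h import *
c=cam('top'); W=cloud(c); Z=W[...,2]; col=c['color'].astype(int); hsv=cv2.cvtColor(c['color'],cv2.COLOR_RGB2HSV)
v,u=np.mgrid[:420,:560]
def rect(m,name,z):
    pts=np.argwhere(m)[:,::-1]
    P=np.array([onz(c,a,b,z)[:2] for a,b in pts]); r=cv2.minAreaRect((P*1000).astype(np.float32)); print(name,len(pts),r, 'mean',P.mean(0)); return P
reg=(u>180)&(u<330)&(v>165)&(v<305)
m=reg&(abs(Z-.032)<.005)&(hsv[...,2]>110)
m=cv2.morphologyEx(m.astype(np.uint8),cv2.MORPH_OPEN,np.ones((3,3)))>0
rect(m,'panel',.032)
rect(reg&(Z>.006)&(Z<.045)&(hsv[...,1]>60),'jig~',.018)
g=(u>360)&(u<450)&(v>200)&(v<265)
rect(g&(abs(Z-.128)<.005),'metertop',.128); print('zs',np.nanpercentile(Z[g],[5,50,80,90,95,99]))
rect(g&(abs(Z-.062)<.004),'standtop',.062)
rect(g&(abs(Z-.068)<.0025),'flange',.068)
mk=(u>225)&(u<290)&(v>250)&(v<280)&(hsv[...,2]<90)
mk=mk.astype(np.uint8)
P=rect(mk>0,'mark',.032)
a=np.linalg.svd(P-P.mean(0))[2][0]; print('mark dir deg',np.degrees(np.arctan2(a[1],a[0])))
k=reg&(v<215)&(Z>.06); print('clamp z', np.nanmax(Z[k]) if k.any() else 0)
kk=reg&(Z>.12); print('knob', kk.sum(), np.nanmean(W[kk],0))
s=cam('scene'); Ws=cloud(s); vs,us=v,u
ks=(us>270)&(us<312)&(vs>175)&(vs<245)&(Ws[...,2]>.06)
hs=cv2.cvtColor(s['color'],cv2.COLOR_RGB2HSV)
for zz in (.07,.09,.11,.12,.13,.14,.15): 
    q=ks&(abs(Ws[...,2]-zz)<.005); print(zz,q.sum(),np.nanmean(Ws[q],0).round(4) if q.any() else '')
def big(c,x0,x1,y0,y1,n,k): cv2.imwrite('pics/'+n,cv2.resize(c['color'][y0:y1,x0:x1,::-1],None,fx=k,fy=k,interpolation=cv2.INTER_CUBIC))
big(c,180,460,160,310,'crop1.png',2.8)
E
python3 m.py
```

```text
panel 6891 ((476.6658935546875, 48.58351135253906), (199.6326141357422, 149.27503967285156), 78.06996154785156) mean [0.47693137 0.04869874]
jig~ 11513 ((498.7027587890625, 44.98979187011719), (236.98480224609375, 223.16416931152344), 77.90998077392578) mean [0.49557309 0.04578696]
metertop 461 ((496.8652038574219, -273.5734558105469), (30.753679275512695, 49.882843017578125), 58.02250671386719) mean [ 0.49686859 -0.27380381]
zs [-0.00170035  0.00135057  0.04441799  0.10358792  0.12822803  0.13006937]
standtop 98 ((496.6625061035156, -274.9853210449219), (43.43429183959961, 74.27294921875), 58.121185302734375) mean [ 0.49714698 -0.26289894]
flange 231 ((496.8087158203125, -274.19268798828125), (40.29594039916992, 70.20174407958984), 58.74009704589844) mean [ 0.49359436 -0.2633696 ]
mark 55 ((426.953857421875, 54.60329818725586), (12.89563274383545, 100.47554779052734), 25.67115592956543) mean [0.43540364 0.03532105]
mark dir deg 113.1568917962187
clamp z 0.1533271303866549
knob 200 [0.57497877 0.02873326 0.14112767]
0.07 102 [0.5809 0.0268 0.0685]
0.09 31 [0.5843 0.0264 0.0903]
0.11 42 [0.5822 0.0269 0.11  ]
0.12 38 [0.5826 0.026  0.1199]
0.13 24 [0.5847 0.0266 0.1285]
0.14 53 [0.5874 0.0258 0.1413]
0.15 86 [0.5828 0.0266 0.1493]
```

View pics/crop1.png

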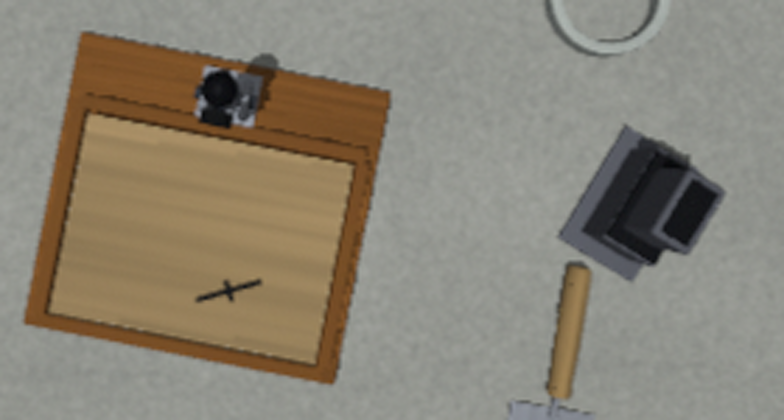

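The crop confirms it: mark centre at crop (229,291), which is full-image (261.8,263.9). My first mark mask also took in fence pixels, so I'll tighten it. Panel 199.6 x 149.3 mm, meter top 49.9 x 30.8 mm at z = 0.128, and clamp knob at z ≈ 0.14 all match the given sizes.

```bash
cat >> h.py <<'E'
from scipy.spatial.transform import Rotation as Ro
def plan(p,yaw=None):
    s=sense(); R=Ro.from_quat(s['eef_rot']); M=R.as_matrix(); y0=np.degrees(np.arctan2(M[1,0],M[0,0]))
    d=np.array(p)-s['tcp_pos']; print('pos',s['tcp_pos'].round(4),'yaw',y0.round(2),'tilt',M[:,2].round(4),'d',d.round(4),'rows>=',np.linalg.norm(d)/.0417)
    print('tool shift scaled at current yaw',(M.T@d/.4).round(4))
    if yaw is not None:
        t=np.radians(yaw); print('turn scaled',((y0-yaw+180)%360-180)/90,'shift at new yaw',np.array([d[0]*np.cos(t)+d[1]*np.sin(t),d[0]*np.sin(t)-d[1]*np.cos(t),-d[2]])/.4)
    print('t',s['time'],'F',s['force'].round(2),'open',round(s['opening'],4),'ff',s['finger_force'],'q',np.array(s['q']).round(2))
E
python3 - <<'E'
from h import *
c=cam('top'); g=cv2.cvtColor(c['color'],cv2.COLOR_RGB2GRAY)
s=g[252:276,242:282].astype(float); bg=np.median(s); w=np.clip(bg-s-30,0,None)
v,u=np.nonzero(w); ww=w[v,u]; P=np.array([onz(c,a+242,b+252,.032)[:2] for a,b in zip(u,v)])
m=np.average(P,0,ww); C=np.cov((P-m).T,aweights=ww); l,V=np.linalg.eigh(C); a=V[:,1]
print('n',len(u),'mean',m,'dir',np.degrees(np.arctan2(a[1],a[0]))%180,'ext',np.ptp((P-m)@a), 'mid',m+a*((P-m)@a).max()/2+a*((P-m)@a).min()/2)
plan([.638,.0144,.253],-12)
E
```

```text
n 73 mean [0.43796089 0.02973734] dir 104.94729912296575 ext 0.04756803597482563 mid [0.43784991 0.03015303]
pos [ 0.2518 -0.6797  0.2529] yaw 20.33 tilt [-4.e-04  7.e-04 -1.e+00] d [3.862e-01 6.941e-01 1.000e-04] rows>= 19.047798371691375
tool shift scaled at current yaw [ 1.5082e+00 -1.2916e+00  5.0000e-04]
turn scaled 0.35921315488381034 shift at new yaw [ 5.83703677e-01 -1.89800562e+00 -3.65547869e-04]
t 0.25 F [-0.42 -1.34 -0.11] open 0.0853 ff 0.0 q [ 1.14  0.6  -0.    1.6   0.    0.94 -0.08]
```

Call:
step_arm --pt "0 0 0 0.072 1" --pt "0 0 0 0.072 1" --pt "0 0 0 0.072 1" --pt "0 0 0 0.072 1" --pt "0 0 0 0.072 1"

```text
time: 0.67
tcp_pos: [0.2519, -0.6798, 0.2532]
eef_rot: [0.994, -0.108, -0.0, -0.0]
force: [-0.2, 0.0, -1.2]
opening: 0.025
finger_force: 0.0
```

Call:
step_arm --pt "0.028 -0.09 0 0 1" --pt "0.028 -0.09 0 0 1" --pt "0.028 -0.09 0 0 1" --pt "0.028 -0.09 0 0 1" --pt "0.028 -0.09 0 0 1"

```text
time: 1.08
tcp_pos: [0.3448, -0.5139, 0.2532]
eef_rot: [0.994, -0.105, 0.0, -0.0]
force: [0.8, -0.2, 0.4]
opening: -0.0002
finger_force: 0.0
```

Call:
step_arm --pt "0.028 -0.09 0 0 1" --pt "0.028 -0.09 0 0 1" --pt "0.028 -0.09 0 0 1" --pt "0.028 -0.09 0 0 1" --pt "0.028 -0.09 0 0 1"

```text
time: 1.5
tcp_pos: [0.4373, -0.3495, 0.2534]
eef_rot: [0.994, -0.105, 0.0, 0.0]
force: [0.6, -0.2, -0.5]
opening: 0.0002
finger_force: 0.0
```

Call:
step_arm --pt "0.028 -0.09 0 0 1" --pt "0.028 -0.09 0 0 1" --pt "0.028 -0.09 0 0 1" --pt "0.028 -0.09 0 0 1" --pt "0.028 -0.09 0 0 1"

```text
time: 1.92
tcp_pos: [0.5297, -0.1852, 0.2534]
eef_rot: [0.994, -0.105, 0.0, 0.0]
force: [1.3, -0.3, 0.6]
opening: -0.0003
finger_force: 0.0
```

Call:
step_arm --pt "0.028 -0.09 0 0 1" --pt "0 0 0 0 1"

```text
time: 2.08
tcp_pos: [0.5515, -0.1459, 0.2531]
eef_rot: [0.995, -0.1, 0.001, -0.002]
force: [0.6, -0.1, -0.4]
opening: -0.0
finger_force: 0.0
```

```bash
python3 -c "
from h import *
plan([.638,.0144,.137],-12)"
```

```text
pos [ 0.5515 -0.1459  0.2531] yaw -11.51 tilt [ 0.002   0.0034 -1.    ] d [ 0.0865  0.1603 -0.1161] rows>= 5.179945469107194
tool shift scaled at current yaw [ 0.1317 -0.4347  0.292 ]
turn scaled 0.005453135454916947 shift at new yaw [ 0.12830886 -0.43692593  0.2902458 ]
t 2.0833 F [ 0.61 -0.08 -0.39] open -0.0 ff 0.0 q [ 0.08  0.42  0.12  1.97 -0.07  0.76 -1.53]
```

Call:
step_arm --pt "0.026 -0.087 0 0 1" --pt "0.026 -0.087 0 0 1" --pt "0.026 -0.087 0 0 1" --pt "0.026 -0.087 0 0 1" --pt "0.026 -0.087 0 0 1"

```text
time: 2.5
tcp_pos: [0.6354, 0.0066, 0.2533]
eef_rot: [0.994, -0.105, 0.0, 0.0]
force: [-0.0, -0.8, 0.3]
opening: -0.0001
finger_force: 0.0
```

Call:
step_arm --pt "0 0 0.058 0 1" --pt "0 0 0.058 0 1" --pt "0 0 0.058 0 1" --pt "0 0 0.058 0 1" --pt "0 0 0.058 0 1"

```text
time: 2.92
tcp_pos: [0.6347, 0.0052, 0.1362]
eef_rot: [0.994, -0.105, 0.0, 0.0]
force: [0.8, 0.5, 0.2]
opening: -0.0001
finger_force: 0.0
```

Call:
step_arm --pt "0 0 0 0 1"

```text
time: 3.0
tcp_pos: [0.6325, 0.0051, 0.1332]
eef_rot: [0.994, -0.105, -0.003, 0.001]
force: [-0.8, -0.5, -0.4]
opening: -0.0002
finger_force: 0.0
```

```bash
python3 -c "
from h import *
plan([.638,.0144,.137],-12)
c=cam('scene');save(c,'s2.png')"
```

```text
pos [0.6325 0.0051 0.1332] yaw -12.05 tilt [-6.4e-03 -5.0e-04 -1.0e+00] d [0.0055 0.0093 0.0038] rows>= 0.27477319460972466
tool shift scaled at current yaw [ 0.0086 -0.0256 -0.0097]
turn scaled -0.0005889774881220925 shift at new yaw [ 0.00864979 -0.02558187 -0.00955463]
t 3.0 F [-0.78 -0.48 -0.43] open -0.0002 ff 0.0 q [-0.16  0.64  0.09  1.92 -0.1   0.6  -1.79]
```

View pics/s2.png

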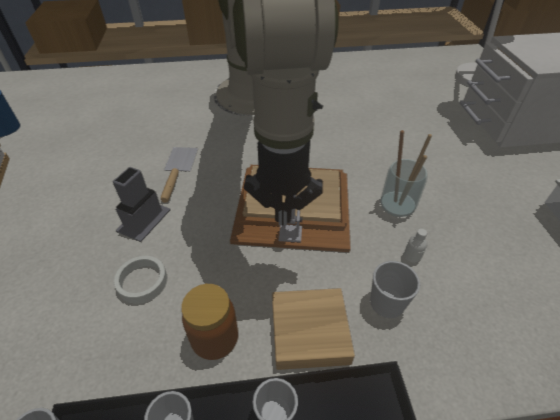

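The closed fingertips, near (283,215), stand just beyond the clamp. Next I'll centre them and push the knob toward the panel.

Call:
step_arm --pt "0 -0.02 0 0 1" --pt "-0.04 0 0 0 1" --pt "-0.04 0 0 0 1" --pt "-0.03 0 0 0 1" --pt "-0.03 0 0 0 1"

```text
time: 3.47
tcp_pos: [0.5825, 0.0256, 0.1394]
eef_rot: [0.994, -0.105, 0.002, -0.001]
force: [1.8, 0.3, -0.5]
opening: 0.0
finger_force: 0.4
```

Call:
step_arm --pt "-0.02 0 0 0 1" --pt "-0.02 0 0 0 1" --pt "-0.02 0 0 0 1" --pt "-0.02 0 0 0 1" --pt "0 0 0 0 1"

```text
time: 3.88
tcp_pos: [0.5489, 0.0319, 0.1374]
eef_rot: [0.994, -0.105, -0.001, -0.0]
force: [-0.1, -0.1, -0.2]
opening: -0.0
finger_force: 0.0
```

```bash
python3 -c "
from h import *
plan([.638,.0144,.137],-12)
c=cam('scene');save(c,'s3.png')"
```

```text
pos [0.5489 0.0319 0.1374] yaw -12.04 tilt [-1.2e-03  2.0e-04 -1.0e+00] d [ 0.0891 -0.0175 -0.0004] rows>= 2.1782529422289665
tool shift scaled at current yaw [ 0.227  -0.0038  0.0008]
turn scaled -0.0004627245098359051 shift at new yaw [ 0.22705139 -0.00361442  0.00111038]
t 3.8833 F [-0.09 -0.11 -0.2 ] open -0.0 ff 0.0 q [-0.22  0.56  0.09  2.11 -0.1   0.48 -1.84]
```

View pics/s3.png

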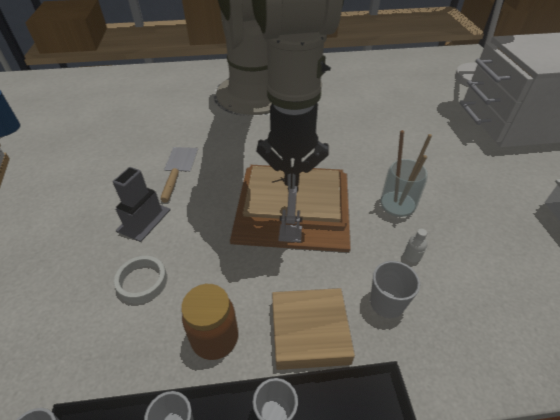

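The clamp arm has tipped away from the fingers and is sinking toward the panel. I'll lift and turn to the meter, with tool x at about 148° so joint 7 stays in range at the mark, then check the clamp.

Call:
step_arm --pt "0 0 -0.09 0 1" --pt "0 0 -0.09 0 1" --pt "0 0 -0.09 0 1" --pt "0 0 0 -0.0775 -1" --pt "0 0 0 -0.0775 -1"

```text
time: 4.35
tcp_pos: [0.552, 0.0316, 0.2478]
eef_rot: [1.0, 0.019, 0.002, -0.0]
force: [0.3, -1.0, -0.0]
opening: 0.0232
finger_force: 0.0
```

Call:
step_arm --pt "0 0 0 -0.0775 -1" --pt "0 0 0 -0.0775 -1" --pt "0 0 0 -0.0775 -1" --pt "0 0 0 -0.0775 -1" --pt "0 0 0 -0.0775 -1"

```text
time: 4.77
tcp_pos: [0.5509, 0.0312, 0.2453]
eef_rot: [0.948, 0.318, 0.0, 0.0]
force: [-0.5, -0.2, -0.4]
opening: 0.0832
finger_force: 0.0
```

Call:
step_arm --pt "0 0 0 -0.0775 -1" --pt "0 0 0 -0.0775 -1" --pt "0 0 0 -0.0775 -1" --pt "0 0 0 -0.0775 -1" --pt "0 0 0 -0.0775 -1"

```text
time: 5.18
tcp_pos: [0.5509, 0.0312, 0.2453]
eef_rot: [0.809, 0.587, 0.0, 0.0]
force: [0.5, 0.5, 0.1]
opening: 0.0853
finger_force: 0.0
```

Call:
step_arm --pt "0 0 0 -0.0775 -1" --pt "0 0 0 -0.0775 -1" --pt "0 0 0 -0.0775 -1" --pt "0 0 0 -0.0775 -1" --pt "0 0 0 -0.0775 -1"

```text
time: 5.6
tcp_pos: [0.5509, 0.0311, 0.2452]
eef_rot: [0.596, 0.803, 0.0, 0.0]
force: [1.4, -0.4, -0.1]
opening: 0.0851
finger_force: 0.0
```

Call:
step_arm --pt "0 0 0 -0.0775 -1" --pt "0 0 0 -0.0775 -1" --pt "0 0 0 -0.0775 -1" --pt "0 0 0 -0.0775 -1" --pt "0 0 0 -0.0775 -1"

```text
time: 6.02
tcp_pos: [0.5509, 0.0311, 0.2452]
eef_rot: [0.328, 0.945, 0.0, 0.0]
force: [-0.0, -0.1, 0.0]
opening: 0.0851
finger_force: 0.0
```

Call:
step_arm --pt "0 0 0 -0.0775 -1" --pt "0 0 0 0 -1"

```text
time: 6.18
tcp_pos: [0.5508, 0.0309, 0.245]
eef_rot: [0.271, 0.963, 0.0, -0.0]
force: [0.2, -0.1, 0.9]
opening: 0.0855
finger_force: 0.0
```

```bash
python3 -c "
from h import *
plan([.4968,-.2738,.2],148.3)
W=cloud(cam('scene')); o=np.array([.4767,.0486]); x=np.array([.978,-.208]); y=np.array([.208,.978])
a=(W[...,:2]-o)@x; b=(W[...,:2]-o)@y; k=(abs(b)<.008)&(a>.0)&(a<.12)&(W[...,2]>.045)
for i in np.arange(0,.12,.01):
  q=k&(a>=i)&(a<i+.01); print(round(i,2),q.sum(),np.nanmax(W[q][:,2]).round(3) if q.any() else '')"
```

```text
pos [0.5508 0.0309 0.245 ] yaw 148.6 tilt [-3.e-04  3.e-04 -1.e+00] d [-0.054  -0.3047 -0.045 ] rows>= 7.500127940700334
tool shift scaled at current yaw [-0.2817 -0.7207  0.1124]
turn scaled 0.003364282668790174 shift at new yaw [-0.28545491 -0.71915287  0.11262334]
t 6.1833 F [ 0.24 -0.08  0.86] open 0.0855 ff 0.0 q [ 0.3   0.47 -0.64  1.98  0.38  0.81  0.47]
0.0 0 
0.01 14 0.069
0.02 41 0.068
0.03 23 0.064
0.04 29 0.063
0.05 28 0.063
0.06 23 0.063
0.07 29 0.063
0.08 206 0.34
0.09 113 0.341
0.1 154 0.407
0.11 906 0.45
```

The clamp bar is level at 0.063 m and the knob's top is at 0.068 m, so it's down. Next, the meter.

Call:
step_arm --pt "-0.031 -0.08 0 0 -1" --pt "-0.031 -0.08 0 0 -1" --pt "-0.031 -0.08 0 0 -1" --pt "-0.031 -0.08 0 0 -1" --pt "-0.031 -0.08 0 0 -1"

```text
time: 6.65
tcp_pos: [0.5189, -0.1389, 0.2453]
eef_rot: [0.275, 0.961, -0.0, 0.0]
force: [0.9, -0.7, 0.1]
opening: 0.0852
finger_force: 0.0
```

Call:
step_arm --pt "-0.031 -0.08 0 0 -1" --pt "-0.031 -0.08 0 0 -1" --pt "-0.031 -0.08 0 0 -1" --pt "-0.031 -0.08 0 0 -1" --pt "0 0 0 0 -1"

```text
time: 7.07
tcp_pos: [0.4921, -0.2801, 0.2446]
eef_rot: [0.279, 0.96, -0.002, -0.001]
force: [-0.6, 0.3, -0.9]
opening: 0.0854
finger_force: 0.0
```

```bash
python3 -c "
from h import *
plan([.4968,-.2738,.104],148.3)
c=cam('wrist');save(c,'w1.png');W=cloud(c)
k=abs(W[...,2]-.128)<.004; k&=np.hypot(W[...,0]-.497,W[...,1]+.274)<.05
print(k.sum(),cv2.minAreaRect((W[k][:,:2]*1000).astype(np.float32)))
print(proj(c,[.497,-.274,.128]))"
```

```text
pos [ 0.4921 -0.2801  0.2446] yaw 147.56 tilt [-0.0019 -0.0028 -1.    ] d [ 0.0047  0.0063 -0.1406] rows>= 3.376151791336644
tool shift scaled at current yaw [-0.0016  0.0208  0.3513]
turn scaled -0.008235061802578988 shift at new yaw [-0.00179504  0.01961474  0.35141226]
t 7.0667 F [-0.58  0.3  -0.92] open 0.0854 ff 0.0 q [ 0.85  0.48 -0.62  1.95  0.38  0.83  1.03]
2257 ((493.619384765625, -276.41473388671875), (29.927410125732422, 49.77454376220703), 57.56381607055664)
[289.73524824 218.6731972 ]
```

View pics/w1.png

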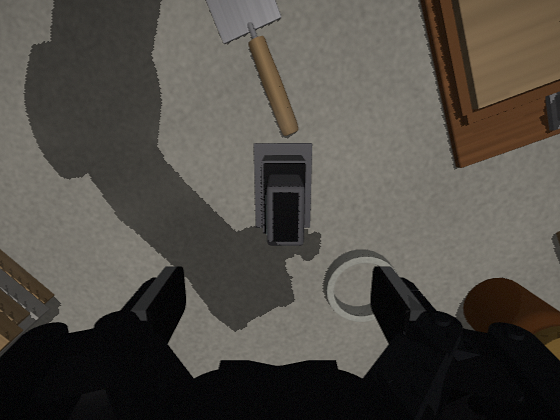

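The wrist view shows the meter's top at (286,218), with the flange and stand around it and nothing near the fingers' path. Both cameras agree to within 3 mm. I'll go down and look at the force before closing.

Call:
step_arm --pt "0 0.015 0.07 -0.007 -1" --pt "0 0 0.07 0 -1" --pt "0 0 0.07 0 -1" --pt "0 0 0.07 0 -1" --pt "0 0 0.07 0 -1"

```text
time: 7.53
tcp_pos: [0.4979, -0.2663, 0.1043]
eef_rot: [0.269, 0.963, 0.0, 0.0]
force: [1.0, 0.2, -0.4]
opening: 0.0855
finger_force: 0.0
```

Call:
step_arm --pt "0 0 0 0 -1" --pt "0 0 0 0 -1"

```text
time: 7.7
tcp_pos: [0.4974, -0.2659, 0.1047]
eef_rot: [0.268, 0.964, 0.0, -0.001]
force: [-0.4, 0.1, 0.5]
opening: 0.0857
finger_force: 0.0
```

```bash
python3 -c "
from h import *
plan([.4955,-.275,.104],148.0)"
```

```text
pos [ 0.4974 -0.2659  0.1047] yaw 148.95 tilt [-0.0023  0.0013 -1.    ] d [-0.0019 -0.0091 -0.0007] rows>= 0.22260224150988245
tool shift scaled at current yaw [-0.0077 -0.0218  0.0017]
turn scaled 0.010537547859440288 shift at new yaw [-0.00801069 -0.02171468  0.00168323]
t 7.7 F [-0.4   0.09  0.48] open 0.0857 ff 0.0 q [ 0.71  0.66 -0.48  2.07  0.57  0.55  0.85]
```

Call:
step_arm --pt "-0.008 -0.022 0 0.01 -1" --pt "0 0 0 0 -1" --pt "0 0 0 0 -1"

```text
time: 7.95
tcp_pos: [0.4962, -0.2776, 0.1069]
eef_rot: [0.276, 0.961, -0.0, 0.001]
force: [-0.5, -0.3, 0.8]
opening: 0.0852
finger_force: 0.0
```

```bash
python3 -c "
from h import *
plan([.4955,-.275,.104],148.0)"
```

```text
pos [ 0.4962 -0.2776  0.1069] yaw 147.95 tilt [ 0.0021 -0.0016 -1.    ] d [-0.0007  0.0026 -0.0029] rows>= 0.09410404465695872
tool shift scaled at current yaw [0.0048 0.0046 0.0072]
turn scaled -0.0005815717683737553 shift at new yaw [0.00481692 0.00463563 0.00717991]
t 7.95 F [-0.45 -0.31  0.84] open 0.0852 ff 0.0 q [ 0.73  0.66 -0.48  2.06  0.57  0.55  0.86]
```

Call:
step_arm --pt "0.003 0.003 0.007 0 -1" --pt "0 0 0 0 0.5" --pt "0 0 0 0 1" --pt "0 0 0 0 1" --pt "0 0 0 0 1" --squeeze 40

```text
time: 8.37
tcp_pos: [0.4953, -0.2747, 0.1026]
eef_rot: [0.275, 0.961, -0.0, 0.0]
force: [-0.6, -0.4, 0.2]
opening: 0.039
finger_force: 0.0
```

Call:
step_arm --pt "0 0 0 0 1" --pt "0 0 0 0 1" --pt "0 0 0 0 1" --pt "0 0 0 0 1"

```text
time: 8.7
tcp_pos: [0.4953, -0.2747, 0.1026]
eef_rot: [0.275, 0.961, -0.0, 0.0]
force: [-1.1, -0.0, 3.5]
opening: 0.0297
finger_force: 41.0
```

```bash
python3 -c "
from h import *
plan([.4955,-.275,.104],148.0)"
```

```text
pos [ 0.4953 -0.2747  0.1026] yaw 148.09 tilt [ 0.e+00 -1.e-04 -1.e+00] d [ 0.0002 -0.0003  0.0014] rows>= 0.03524951531724684
tool shift scaled at current yaw [-0.0009 -0.0004 -0.0035]
turn scaled 0.0009758705153779425 shift at new yaw [-0.00086714 -0.00039801 -0.00354874]
t 8.7 F [-1.1  -0.02  3.5 ] open 0.0297 ff 41.01416051387787 q [ 0.73  0.66 -0.47  2.06  0.57  0.54  0.85]
```

The meter is gripped at 29.7 mm opening and 41 N. Lifting.

Call:
step_arm --pt "0 0 -0.05 0 1" --pt "0 0 -0.08 0 1" --pt "0 0 -0.08 0 1" --pt "0 0 -0.08 0 1" --pt "0 0 -0.03 0 1"

```text
time: 9.12
tcp_pos: [0.4965, -0.2748, 0.234]
eef_rot: [0.275, 0.961, -0.0, 0.002]
force: [0.6, -0.5, -1.7]
opening: 0.0296
finger_force: 40.6
```

Call:
step_arm --pt "0 0 0 0.08 1" --pt "0 0 0 0.08 1" --pt "0 0 0 0.08 1" --pt "0 0 0 0.08 1" --pt "0 0 0 0.08 1"

```text
time: 9.53
tcp_pos: [0.4948, -0.2747, 0.2296]
eef_rot: [0.56, 0.829, -0.0, -0.001]
force: [0.2, 1.0, -2.3]
opening: 0.0299
finger_force: 40.5
```

Call:
step_arm --pt "0 0 0 0.08 1" --pt "0 0 0 0 1"

```text
time: 9.7
tcp_pos: [0.4949, -0.2745, 0.2297]
eef_rot: [0.61, 0.792, -0.0, -0.0]
force: [0.5, -1.0, -2.5]
opening: 0.0292
finger_force: 40.5
```

```bash
python3 -c "
from h import *
plan([.438,.03,.235],105)"
```

```text
pos [ 0.4949 -0.2745  0.2297] yaw 104.81 tilt [-1.1e-03  1.0e-04 -1.0e+00] d [-0.0569  0.3045  0.0053] rows>= 7.429311981424307
tool shift scaled at current yaw [ 0.7723  0.0569 -0.013 ]
turn scaled -0.002154289994015812 shift at new yaw [ 0.77210065  0.0595388  -0.01322523]
t 9.7 F [ 0.51 -1.   -2.47] open 0.0292 ff 40.45502543449402 q [ 0.7   0.47 -0.41  1.97  0.26  0.75  0.39]
```

Call:
step_arm --pt "0.06 0.006 0 0 1" --pt "0.085 0.006 0 0 1" --pt "0.085 0.006 0 0 1" --pt "0.085 0.006 0 0 1" --pt "0.085 0.006 0 0 1"

```text
time: 10.12
tcp_pos: [0.4643, -0.1159, 0.2299]
eef_rot: [0.606, 0.795, -0.0, -0.0]
force: [1.1, 0.4, -1.4]
opening: 0.0295
finger_force: 40.5
```

Call:
step_arm --pt "0.085 0.006 0 0 1" --pt "0.085 0.006 0 0 1" --pt "0.085 0.006 0 0 1" --pt "0.085 0.006 0 0 1" --pt "0.03 0.006 0 0 1"

```text
time: 10.53
tcp_pos: [0.4368, 0.033, 0.2303]
eef_rot: [0.604, 0.797, 0.0, -0.0]
force: [-0.2, 0.6, -1.2]
opening: 0.0294
finger_force: 40.5
```

Call:
step_arm --pt "0 0 0 0 1" --pt "0 0 0 0 1" --pt "0 0 0 0 1"

```text
time: 10.78
tcp_pos: [0.4381, 0.028, 0.2301]
eef_rot: [0.607, 0.794, -0.0, -0.0]
force: [-0.4, -0.2, -1.9]
opening: 0.0295
finger_force: 40.5
```

```bash
python3 -c "
from h import *
plan([.438,.03,.153],105)
for n in ('wrist','scene'):
  c=cam(n);cv2.imwrite('pics/%s5.png'%n,c['color'][:,:,::-1]); print(n,proj(c,[.438,.03,.032]))
a=cv2.imread('pics/wrist5.png');b=cv2.imread('pics/scene5.png')[120:270,200:380]
cv2.imwrite('pics/both5.png',np.hstack([cv2.resize(a,(400,300)),cv2.resize(b,(360,300))]))"
```

```text
pos [0.4381 0.028  0.2301] yaw 105.19 tilt [-7.e-04 -6.e-04 -1.e+00] d [-0.0001  0.002  -0.0771] rows>= 1.850206214468727
tool shift scaled at current yaw [0.005  0.0013 0.1928]
turn scaled 0.002118946987404039 shift at new yaw [0.00492374 0.00112422 0.19281787]
t 10.7833 F [-0.42 -0.2  -1.94] open 0.0295 ff 40.452890396118164 q [ 0.17  0.33 -0.47  2.23  0.25  0.63 -0.21]
wrist [279.53523999 191.98905918]
scene [282.87853143 179.43040778]
```

View pics/both5.png

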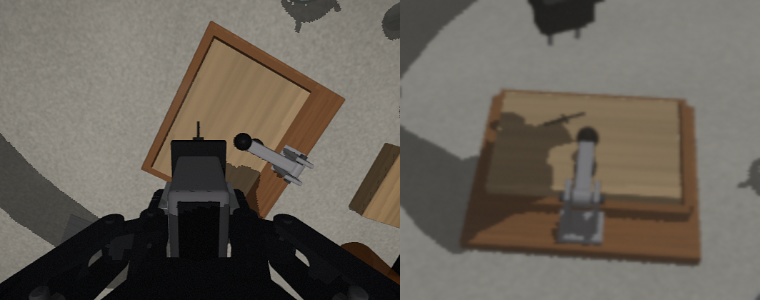

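The wrist view (left) shows the long line running vertically, in line with the meter, with the tick at (198,137) against (199.7,137) predicted. The scene view (right) shows the pin tips at about (550,42) and (577,36), which is scene (275,141) and (288.5,138). Next I'll measure the meter's offset in the hand.

```bash
python3 -c "
from h import *
s=sense();M=Ro.from_quat(s['eef_rot']).as_matrix();t=s['tcp_pos']
def tl(p): return (np.array(p)-t)@M
c=cam('wrist');W=cloud(c);T=(W-t)@M
for lo,hi in ((-.03,-.018),(.028,.037)):
  k=(T[...,2]>lo)&(T[...,2]<hi)&(abs(T[...,1])<.018)&(abs(T[...,0])<.06)
  print(k.sum(),np.nanpercentile(T[k],[1,50,99],axis=0).round(4).tolist())
c=cam('scene');W=cloud(c);T=(W-t)@M
for lo,hi in ((-.02,.03),(.036,.04),(.044,.06),(.076,.095)):
  k=(T[...,2]>lo)&(T[...,2]<hi)&(abs(T[...,1])<.03)&(abs(T[...,0])<.06)
  print('sc',lo,k.sum(),np.nanpercentile(T[k],[1,50,99],axis=0).round(4).tolist() if k.any() else '')
for p in ((275,141),(288.5,138)): print(tl(onz(c,*p,t[2]-.0906)).round(4))
g=cv2.cvtColor(c['color'],cv2.COLOR_RGB2GRAY)
print(g[130:146,268:296])
"
```

```text
8940 [[-0.0127, -0.0176, -0.0272], [0.0086, -0.0011, -0.0252], [0.0244, 0.0162, -0.0186]]
1819 [[0.0127, -0.0176, 0.0284], [0.0277, 0.001, 0.0351], [0.0342, 0.0178, 0.0367]]
sc -0.02 605 [[-0.0258, -0.0109, -0.0191], [-0.011, 0.015, 0.0046], [0.0227, 0.0293, 0.0296]]
sc 0.036 57 [[-0.0355, -0.0132, 0.0361], [-0.0037, 0.0193, 0.0373], [0.0338, 0.0212, 0.0396]]
sc 0.044 187 [[-0.0285, -0.0078, 0.0449], [-0.0028, 0.0117, 0.0528], [0.0269, 0.0138, 0.0598]]
sc 0.076 30 [[-0.018, -0.0011, 0.0766], [-0.0004, 0.0021, 0.0835], [0.0174, 0.0041, 0.0906]]
[-0.0139 -0.0029  0.0906]
[ 0.0154 -0.0019  0.0906]
[[ 32  32  33  33  33  34  33  33  33  33  32  34  32  33  32  33  34  33
   34  35  34  34  34  34  35  34  38  44]
 [ 38  33  31  31  33  31  33  34  32  33  33  33  34  32  34  35  33  34
   34  33  34  34  34  34  35  50  69  87]
 [ 57  35  32  33  32  35  33  32  33  33  34  34  33  33  33  33  34  34
   34  33  34  34  35  39  53  88 115 120]
 [ 85  44  33  33  33  33  32  33  33  34  32  34  35  33  34  35  33  34
   36  36  37  40  51  70  88 110 124 125]
 [109  71  38  33  33  33  34 
[... 674 characters left out ...]
128 129 129 129 127 111  73  75 102 124 127 129 129 130 129 128 128 128
  128 127 125 125 127 128 128 129 129 129]
 [129 129 127 128 127 112  76  77 103 126 128 128 130 129 128 129 128 129
  128 128 128 129 130 130 130 129 129 129]
 [127 127 127 129 129 119  97  93 110 125 127 128 128 129 128 127 127 126
  126 126 128 129 130 130 129 129 129 129]
 [129 128 127 128 129 127 123 122 125 127 127 127 127 128 128 127 127 126
  127 128 129 129 129 129 130 129 131 131]
 [130 130 129 128 128 128 127 127 128 129 128 129 129 129 129 129 129 130
  130 130 129 128 128 129 130 131 130 131]
 [131 131 130 129 128 128 128 128 128 129 129 128 129 129 128 129 130 131
  130 130 129 128 128 130 131 132 130 129]]
```

The meter sits within 1 mm of the tool centre, with its pin tips 90.6 mm below the TCP as expected. So contact should come at TCP z ≈ 0.1226 and half-foot at about 0.1175. I'll go down to just above that.

Call:
step_arm --pt "0.007 0.001 0.05 0 1" --pt "0 0 0.06 0 1" --pt "0 0 0.06 0 1" --pt "0 0 0.06 0 1" --pt "0 0 0.015 0 1"

```text
time: 11.4
tcp_pos: [0.4368, 0.031, 0.13]
eef_rot: [0.608, 0.794, -0.001, -0.001]
force: [-0.5, 0.5, -1.7]
opening: 0.0291
finger_force: 40.3
```

Call:
step_arm --pt "0 0 0 0 1" --pt "0 0 0 0 1" --pt "0 0 0 0 1" --pt "0 0 0 0 1"

```text
time: 11.73
tcp_pos: [0.4384, 0.0316, 0.1336]
eef_rot: [0.608, 0.794, 0.001, 0.001]
force: [-0.0, -0.1, -1.2]
opening: 0.0294
finger_force: 40.3
```

```bash
python3 -c "
from h import *
plan([.4378,.0307,.1175],105)
c=cam('wrist');save(c,'w6.png');print(proj(c,[.438,.03,.032]))
"
```

```text
pos [0.4384 0.0316 0.1336] yaw 105.09 tilt [ 2.e-03  2.e-04 -1.e+00] d [-0.0006 -0.0009 -0.0161] rows>= 0.3866551738233449
tool shift scaled at current yaw [-0.0018 -0.0022  0.0402]
turn scaled 0.0009721876487503778 shift at new yaw [-0.00177958 -0.00214296  0.04021244]
t 11.7333 F [-0.04 -0.13 -1.24] open 0.0294 ff 40.34177362918854 q [ 0.04  0.49 -0.33  2.33  0.43  0.37 -0.39]
[277.95661627 224.02268493]
```

View pics/w6.png

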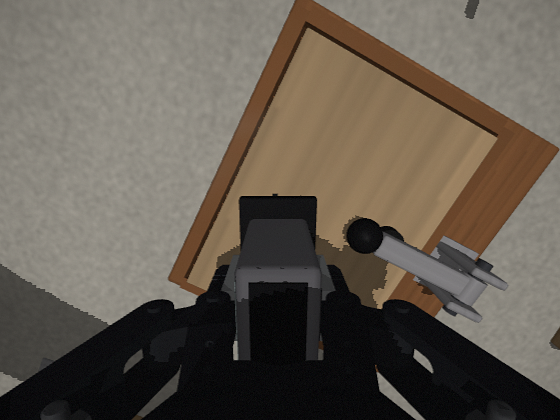

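The wrist view shows the line's far end at (275,196), just above the flange's middle at (278,197), so the meter is centred across the line. I'll press down in small steps.

Call:
step_arm --pt "-0.001 -0.002 0.01 0 1" --pt "0 0 0.01 0 1" --pt "0 0 0.005 0 1" --pt "0 0 0 0 1" --pt "0 0 0 0 1"

```text
time: 12.2
tcp_pos: [0.4371, 0.0311, 0.1223]
eef_rot: [0.608, 0.794, -0.0, -0.0]
force: [0.2, -1.9, 0.6]
opening: 0.0296
finger_force: 40.7
```

Call:
step_arm --pt "0 0 0.005 0 1" --pt "0 0 0.003 0 1" --pt "0 0 0 0 1" --pt "0 0 0 0 1"

```text
time: 12.53
tcp_pos: [0.4371, 0.0311, 0.1192]
eef_rot: [0.608, 0.794, -0.0, -0.0]
force: [0.3, -0.3, 1.5]
opening: 0.0293
finger_force: 41.0
```

```bash
python3 -c "
from h import *
plan([.4378,.0307,.1175],105)"
```

```text
pos [0.4371 0.0311 0.1192] yaw 105.11 tilt [-2.e-04 -2.e-04 -1.e+00] d [ 0.0007 -0.0004 -0.0017] rows>= 0.045864483927684725
tool shift scaled at current yaw [-0.0013  0.0014  0.0044]
turn scaled 0.0012574063807856343 shift at new yaw [-0.00131068  0.00143832  0.00436748]
t 12.5333 F [ 0.32 -0.26  1.54] open 0.0293 ff 41.0225111246109 q [ 0.01  0.52 -0.29  2.35  0.46  0.33 -0.42]
```

Call:
step_arm --pt "0 0 0.005 0 1" --pt "0 0 0 0 1" --pt "0 0 0 0 1" --pt "0 0 0 0 1" --pt "0 0 0 0 1"

```text
time: 12.95
tcp_pos: [0.4371, 0.031, 0.1173]
eef_rot: [0.608, 0.794, -0.0, 0.0]
force: [0.4, -1.3, 2.6]
opening: 0.0297
finger_force: 41.2
```

```bash
python3 -c "
from h import *
plan([.4378,.0307,.1175],105)
c=cam('scene');cv2.imwrite('pics/s7.png',cv2.resize(c['color'][120:270,200:380,::-1],None,fx=4,fy=4,interpolation=cv2.INTER_CUBIC))
print((proj(c,[.438,.03,.032])-[200,120])*4)
a=np.radians(105)
for k in (-.025,.025,-.015,.015): print(k,(proj(c,[.438+k*np.cos(a),.03+k*np.sin(a),.032])-[200,120])*4)
W=cloud(c);s=sense();M=Ro.from_quat(s['eef_rot']).as_matrix();T=(W-s['tcp_pos'])@M
for lo,hi in ((.036,.04),(.046,.056)):
  k=(T[...,2]>lo)&(T[...,2]<hi)&(abs(T[...,1])<.022)&(abs(T[...,0])<.04)
  print(k.sum(),np.nanpercentile(T[k],[1,50,99],axis=0).round(4).tolist())
plan([.4378,.0307,.1175],105)"
```

```text
pos [0.4371 0.031  0.1173] yaw 105.11 tilt [-0.e+00 -1.e-04 -1.e+00] d [ 0.0007 -0.0003  0.0002] rows>= 0.018754385916564035
tool shift scaled at current yaw [-0.0013  0.0014 -0.0005]
turn scaled 0.001203394930756632 shift at new yaw [-0.00125122  0.00141584 -0.00050245]
t 12.95 F [ 0.37 -1.3   2.58] open 0.0297 ff 41.171520352363586 q [ 0.01  0.52 -0.29  2.35  0.46  0.32 -0.42]
[331.51412573 237.72163113]
-0.025 [289.89938421 249.12268214]
0.025 [372.51415318 226.48899127]
-0.015 [306.61992864 244.54181073]
0.015 [356.18703359 230.9620774 ]
39 [[-0.0354, -0.0097, 0.0362], [-0.0073, 0.0194, 0.0375], [0.0315, 0.021, 0.0396]]
81 [[-0.0283, 0.0087, 0.0465], [-0.0011, 0.0115, 0.0516], [0.0276, 0.0135, 0.0555]]
pos [0.4371 0.031  0.1173] yaw 105.11 tilt [-0.e+00 -1.e-04 -1.e+00] d [ 0.0007 -0.0003  0.0002] rows>= 0.01896457168333115
tool shift scaled at current yaw [-0.0013  0.0014 -0.0005]
turn scaled 0.0011919059744160323 shift at new yaw [-0.00126147  0.00144047 -0.00049244]
t 13.0 F [-1.13 -1.76  3.37] open 0.0297 ff 41.171656250953674 q [ 0.01  0.52 -0.29  2.35  0.46  0.32 -0.42]
```

View pics/s7.png

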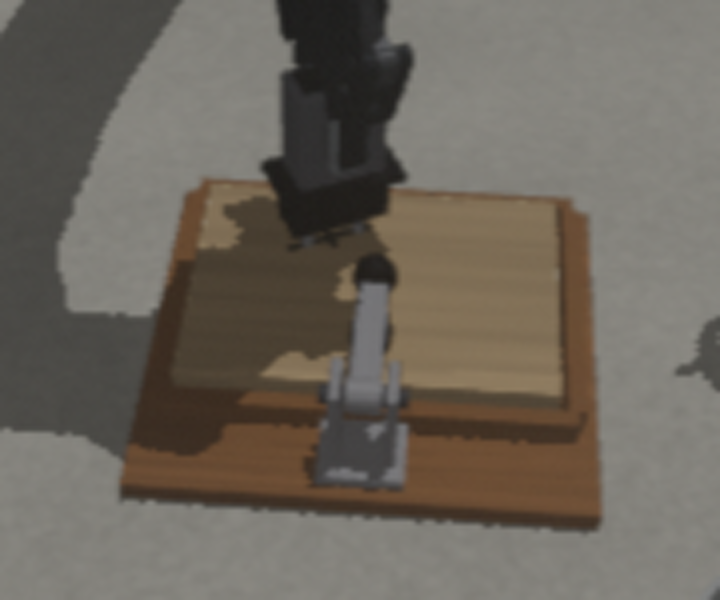

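The pins, at (307,241) and (361,228), sit on the line running from (290,247) to (372,228), evenly about the tick at (331,239). The clamp is still down and the press is about 5 N, so I'm handing in.

```bash
python3 -c "
from h import *
print(arm.sign_off())"
```

```text
the job is handed in; nothing more can be done
None
```

I handed in the job at about 13 s, and the sign-off call gave no verdict: the clamp is down on the panel, and the gripper holds the meter upright on the mark, pressed with about 5 N so that the foot is roughly halfway in.

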